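# Show a specimen to the imaging window, hovering

## Robot

A 7-joint arm with a two-finger parallel gripper is mounted at the origin on the work surface. World frame = base frame: x ahead of the robot, y to its left, z up, the work surface at z = 0. Lengths are in m, angles in rad, forces in N, time in s.
With the tool pointing down it reaches from about 0.4 to 0.85 m from the base axis. Payload 4.5 kg.
Tool frame: the origin (TCP) lies at the very end of the fingers, on their centre line; the grasp point (between the pads) lies 19 mm behind it (arm.pinch_z is the distance from the TCP to the grasp point, in m); x points along the fingers, y is the direction in which the jaws open and shut, and the axes are right-handed (so a half turn about x gives the same grasp; the last joint's range is limited). The gripper opens to 85 mm and grips with 20 to 120 N. Pads are 22 mm wide; open, the fingers measure 114 mm over their backs; the gripper's body (76 mm by 85 mm) begins 54 mm behind the grasp point. The pads swing forward as they close: fully open they stand 13 mm farther back than shut.
Start: joints at [-1.226, 0.689, -0.195, 1.565, 0.157, 0.902, -0.215], TCP at [0.191, 0.595, 0.231] pointing down, gripper open.
Joint ranges: [-3.01, 3.01], [-0.46, 2.08], [-1.47, 1.51], [0.13, 2.56], [-1, 4.14], [0.04, 2.09], [-2.66, 2.66]. Speed limits (rad/s): [2.57, 2.57, 3.14, 3.14, 3.14, 3.14, 3.14].

## Interface

Orientations are given as a unit quaternion [w, x, y, z].
In Python, from plant import arm gives the robot as it stands.
- The arm moves only by the tool apply_moves, never from a script. Its arguments are lists of equal length, an entry for each row: "dp": the shift along the world's x, y, z normalised to -1 to 1, where 1 is 0.12 m, a list of three; "angular": the turn, a rotation vector about the world's x, y, z normalised to -1 to 1, where 1 is pi/2 rad, a list of three. In form: {"dp": [[x, y, z], ...], "angular": [[wx, wy, wz], ...]}. A call has 1 to 8 rows; each row is the pose to reach, as a shift and turn from the pose measured when the call began; what a row does not reach only later rows make up. A row lasts 1/8 s, in which the tool goes at most 62.5 mm and 10.7 degrees, less where a joint would pass 70% of its speed; a pose out of reach is approached as far as the arm can. A call with a number of a shift or a turn outside -1 to 1 is refused whole. A call with a gripper value outside its range is refused whole. "hand" is the gripper command: -1 is fully open, 1 is shut, values between are in proportion, set as the call begins (left out, the last holds). The fingers move at their own pace and stop on an object; "squeeze" is the grip in N (left out, the last holds). Time passes only in rows, so rows that repeat a pose let the fingers close. It gives the time, the measured TCP pose, the force and the opening at its end, in the units of the state.
- arm.get_state(): the state, without advancing time (a new reading comes with each control period).
- arm.snapshot(name): name is "side" or "top" or "wrist"; returns (picture, depth): 480x640x3 uint8, red, green, blue; 480x640 float32, m along the optical axis (not along the pixel's ray), 0 where there is no reading.
- arm.camera_model(name): a dict with "intrinsics" (3x3 intrinsics, pixels), "rvec" (rotation vector, rad) and "tvec" (3), from world to camera coordinates, as OpenCV has them. Camera axes: x right, y down, z forward; pixel columns grow to the right and rows downward; lengths in m; the calibration is good to about 2 mm. The wrist camera is an equidistant fisheye: a pixel r from the principal point sees the ray r / f radians off the axis. A picture is of the moment at which its call begins: read the wrist's pose just before it. camera_model takes no time and is no camera call; for the wrist camera it gives the pose at the moment of the call.
- arm.hand_in(): hands the job in, once; it reports no verdict.
The state is a dict: "t": time; "q": joint angles; "dq": joint speeds; "tau": joint torques, N m; "eef_pos": TCP position; "ee_rot": TCP orientation; "contact_force": force on the tool from outside, world axes, zero at the start; "moment": the same for the moment, N m; "grip_width": finger opening in m.
Only numpy, scipy, OpenCV 4.12 (cv2) and the standard library are available. Lean on these libraries where they do the work, as an engineer would, in place of code of your own. Each camera call takes 0.05 s, during which the arm holds its last target.

## Task

Tip the loose blue lid of the white specimen tub up by its yellow ear, a good 15 degrees, so that it hinges on the opposite side of the rim, then lift it off and lay it flat, blue side up as it was, in the middle of the round white mat. Then take the specimen carrier out of the tub by its red grip, carry it over the green vial rack, and hold it about 8 mm above the orange-framed window of the imaging unit: level, centred, its long side along the window's long side (either way round), still and not touching. Finish while holding it there; never touch the rack or the imaging unit, and leave the other things on the bench where they are.

Things in the scene. Friction and masses are not known exactly. Their poses are not given: they have to be found in the camera images.
- tub: Fixed round white open tub, outer diameter 148 mm, height 60 mm, wall 4 mm, inner floor 5 mm above the bench. Origin: centre of its underside on the bench. z up.
- lid_center (a point): Centre of the loose blue lid, half-way up its 11 mm thick disc. The lid is a flange of diameter 154 mm, 5 mm thick, over a plug of diameter 128 mm, 6 mm deep that sits loosely (6 mm play all round) in the tub's mouth; the flange's underside rests on the rim. 60 to 120 g. z is up through the lid, -x points to the ear. The lid lies on its plug on a flat surface: this point is then 5.5 mm above that surface.
- lid_ear (a point): Grip point on the lid's yellow upright ear: a block 24 mm long (lid x), 16 mm thick (lid y; pinch across this), 34 mm tall, joined to the flange's edge by a narrow strip. This point is at 98 mm from the lid's axis along lid -x, 20.5 mm above lid_center and 14 mm below the ear's top; nothing stands below the ear but the bench (tub rim beside it). Same axes as lid_center.
- lid_far (a point): Point on the edge of the lid's flange opposite the ear, on the flange's underside: 77 mm from the lid's axis along lid +x; the lid hinges about here when tipped.
- carrier_center (a point): Centre (half-way up) of the specimen carrier, which stands upright on the tub's floor under the lid: an aluminium foot plate 70 (x) by 34 (y) by 6 mm with a red grip on it, 40 (x) by 14 (y) by 44 mm tall; 50 mm tall in all, 60 to 120 g. This point is 25 mm above its underside. Pinch the grip across y. x is the long axis, z up. The carrier stands up to 11 mm from the tub's axis: open the fingers only about 50 mm to go down into the tub.
- mat: Fixed round white mat, diameter 200 mm, 2 mm thick. Origin: centre of its underside on the bench.
- window (a point): Centre of the rectangular window on top of the fixed imaging unit (white housing 200 by 160 mm, black deck), level with the top of the window's orange frame (84 by 50 mm outside), 70 mm above the bench and the unit's highest point. x along the window's and the unit's long side, z up.
- imager: The imaging unit: fixed box 200 (x) by 160 (y) by 70 mm tall. Origin: centre of its underside; axes as the window's. Not to be touched.
- rack: Fixed green vial rack between tub and imaging unit, 280 (x) by 50 (y) mm, 105 mm tall over the vials' caps. Origin: centre of its underside. Not to be touched.
- reagent: Bystander: amber bottle, diameter 60, 125 mm tall; origin at the centre of its underside.
- jar: Bystander: clear jar, diameter 52, 50 mm tall; origin at the centre of its underside.
- beaker: Bystander: glass beaker, diameter 64, 80 mm tall; origin at the centre of its underside.
- slidebox: Bystander: cardboard box 60 (x) by 110 (y) by 35 mm tall; origin at the centre of its underside.
- tweezers: Bystander: steel tweezers lying flat, 120 mm long along x, 5 mm tall; origin at the middle of the underside.
- marker: Bystander: marker pen lying along x, 135 mm long, 15 mm thick; origin at the middle of the underside.
Mind the look-alikes: they are no part of the job. Of the things like the mat, leave any that is purple; of the rest the larger one is meant.

How it is judged:
By the outcome, as a careful person would: the job done as asked, in the order asked, and still so for the second after the job is handed in, while the arm keeps its last pose, push and grip.
It also fails if it takes over 54 s, if anything falls off the work surface, if the arm or the gripper's body presses on something with over 40 N, if the wrist force passes 120 N, or if a joint passes its speed limit or range.

## Working session

There is one attempt and no reset: what is moved stays moved. The work goes in short steps, Python scripts to look and compute and a tool call to move; the robot and the scene stay as the last step left them, time stands still between calls to the robot, and variables do not carry over. Pictures are saved under pics/ and viewed, and the job is handed in when it is done.

Besides the shell and the picture viewer there is one more tool, called after "Request:" by a JSON object that holds its "op" and its "data". apply_moves: Moves the arm, as the interface text tells. Scaled input: -1 to 1 covers 0.12 m each way for a shift and pi/2 rad each way for a turn. Its arguments: {"type":"object","properties":{"dp":{"type":"array"},"angular":{"type":"array"},"hand":{"type":"number"},"squeeze":{"type":"number"}},"required":["dp","angular"]}

```bash
ls; mkdir -p pics; python3 - <<'E'
from plant import arm
import cv2,numpy as np
s=arm.get_state()
for k in('t','eef_pos','ee_rot','contact_force','grip_width'):print(k,s[k])
for n in('top','side','wrist'):
    m=arm.camera_model(n);print(n,m)
    p,d=arm.snapshot(n)
    cv2.imwrite(f'pics/{n}0.png',p[:,:,::-1]);np.savez(f'pics/{n}0.npz',p=p,d=d,K=m['intrinsics'],r=m['rvec'],t=m['tvec'])
E
```

```text
pics
t 0.0
eef_pos [0.19099639 0.59441154 0.23047246]
ee_rot [ 0.69853341  0.1087621   0.69864418 -0.11008262]
contact_force [ 0.27364522 -0.16565832 -0.01786871]
grip_width 0.08553303040257106
top {'intrinsics': array([[575.77516364,   0.        , 318.19213925],
       [  0.        , 575.77516364, 228.8685426 ],
       [  0.        ,   0.        ,   1.        ]]), 'rvec': array([ 2.12337681, -2.14064569,  0.17287786]), 'tvec': array([0.13417519, 0.5559705 , 1.35560128])}
side {'intrinsics': array([[528.16120882,   0.        , 324.58030398],
       [  0.        , 528.16120882, 243.73081174],
       [  0.        ,   0.        ,   1.        ]]), 'rvec': array([ 2.02467051, -0.48584341,  0.28566849]), 'tvec': array([-0.43685097,  0.24743422,  0.93497228])}
wrist {'intrinsics': array([[371.64829954,   0.        , 323.29618415],
       [  0.        , 371.64829954, 242.79398921],
       [  0.        ,   0.        ,   1.        ]]), 'rvec': array([-2.36016524, -1.72159178, -0.22355431]), 'tvec': array([-0.62397915, -0.03324344,  0.37749008])}
```

View pics/top0.png

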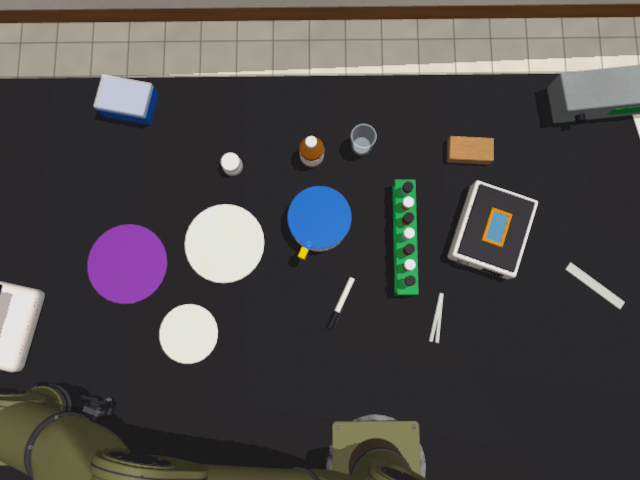

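View pics/side0.png

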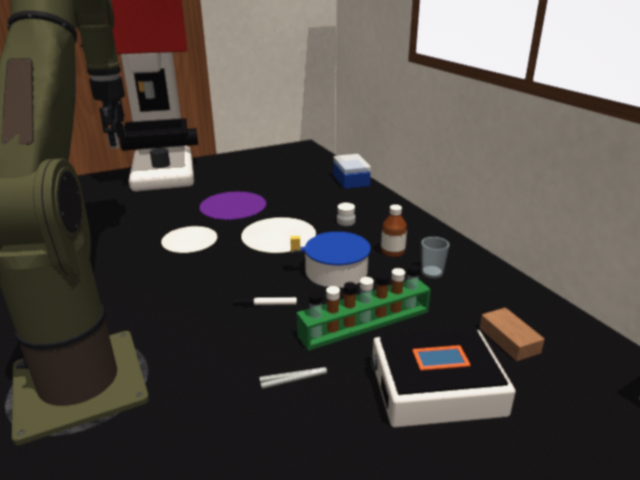

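View pics/wrist0.png

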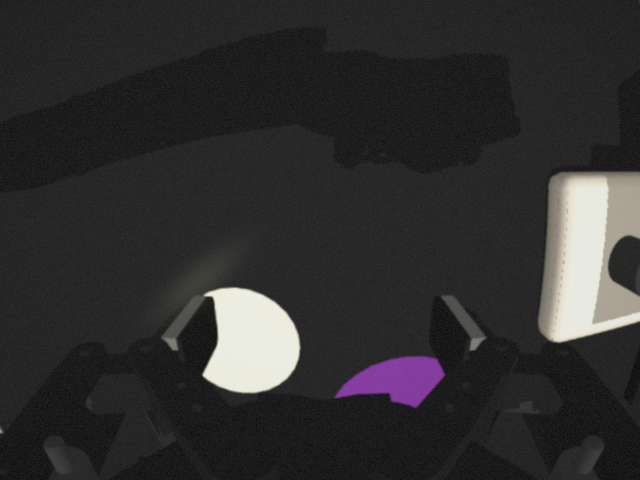

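Top view: the lid is at about (319,217), its ear at (303,253), the large white mat at (224,243), the rack at x≈405, and the orange window at (497,227). The smaller white mat and the purple one are the look-alikes. Next I'll measure positions.

```bash
cat > h.py <<'E'
import numpy as np,cv2
def load(f):
    z=np.load(f);return z['p'],z['d'],z['K'],cv2.Rodrigues(z['r'])[0],z['t'].ravel()
def ray(uv,K,R,t,h):
    uv=np.atleast_2d(uv).astype(float)
    d=np.c_[(uv-[K[0,2],K[1,2]])/K[0,0],np.ones(len(uv))]@R
    c=-R.T@t
    return c+d*((h-c[2])/d[:,2])[:,None]
def mask(p,lo,hi,box):
    hsv=cv2.cvtColor(p,cv2.COLOR_RGB2HSV);m=cv2.inRange(hsv,lo,hi)
    q=np.zeros_like(m);x0,y0,x1,y1=box;q[y0:y1,x0:x1]=m[y0:y1,x0:x1];return q
def big(m): return max(cv2.findContours(m,0,cv2.CHAIN_APPROX_NONE)[0],key=cv2.contourArea)[:,0,:].astype(np.float32)
E
python3 - <<'E'
from h import *
p,d,K,R,t=load('pics/top0.npz')
np.set_printoptions(precision=4,suppress=True)
print('cam',-R.T@t)
def circ(lo,hi,box,h,n):
    c=ray(big(mask(p,lo,hi,box)),K,R,t,h)[:,:2].astype(np.float32)
    print(n,cv2.minEnclosingCircle(c),cv2.fitEllipse(c)); return c
circ((0,0,150),(180,60,255),(180,200,270,290),.002,'mat')
circ((100,100,60),(125,255,255),(270,170,360,260),.065,'lid')
c=big(mask(p,(22,120,80),(35,255,255),(285,235,320,270)));print(c.mean(0),cv2.minAreaRect(ray(c,K,R,t,.094)[:,:2].astype(np.float32)))
c=big(mask(p,(5,150,120),(20,255,255),(470,200,525,255)));r=ray(c,K,R,t,.07)[:,:2].astype(np.float32);print('win',cv2.minAreaRect(r))
c=big(mask(p,(45,100,40),(75,255,255),(380,170,430,300)));r=ray(c,K,R,t,.03)[:,:2].astype(np.float32);print('rack',cv2.minAreaRect(r),cv2.boxPoints(cv2.minAreaRect(r)))
for n,uv,h in(('reagent',(312,142),.12),('beaker',(363,133),.08),('tweezer',(437,318),0),('marker',(342,303),0),('mk2',(351,280),0)):print(n,ray(uv,K,R,t,h))
# side
p,d,K,R,t=load('pics/side0.npz')
circ((100,150,60),(125,255,255),(295,225,380,270),.065,'lid side')
c=big(mask(p,(5,150,120),(20,255,255),(400,335,480,380)));r=ray(c,K,R,t,.07)[:,:2].astype(np.float32);print('win',cv2.minAreaRect(r))
c=big(mask(p,(0,0,120),(180,60,255),(225,205,325,255)));circ((0,0,120),(180,60,255),(225,205,325,255),.002,'mat side')
c=big(mask(p,(18,120,80),(35,255,255),(285,230,305,255)));print('ear side',c.mean(0),c.min(0),c.max(0),ray([c.mean(0)],K,R,t,.081))
E
```

```text
cam [0.3241 0.1235 1.4298]
mat ((0.5314707159996033, 0.3662235140800476), 0.10044606029987335) ((0.5316464304924011, 0.36623528599739075), (0.1974487602710724, 0.19842137396335602), 116.88558197021484)
lid ((0.5812792778015137, 0.12922896444797516), 0.08163189888000488) ((0.5840147137641907, 0.1277122050523758), (0.15465112030506134, 0.15572574734687805), 61.65652847290039)
[302.5882 253.0294] ((0.49241212010383606, 0.16600333154201508), (0.020902398973703384, 0.026896700263023376), 66.78289031982422)
win ((0.5547851920127869, -0.29756706953048706), (0.052551813423633575, 0.08653249591588974), 69.88957214355469)
rack ((0.5402188897132874, -0.08259657025337219), (0.06031259149312973, 0.288551390171051), 89.44194030761719) [[ 0.3957 -0.1113]
 [ 0.6842 -0.1142]
 [ 0.6848 -0.0538]
 [ 0.3962 -0.051 ]]
reagent [[0.7534 0.1424 0.12  ]]
beaker [[0.7882 0.0182 0.08  ]]
tweezer [[ 0.3409 -0.1597  0.    ]]
marker [[0.3792 0.0726 0.    ]]
mk2 [[0.4356 0.0495 0.    ]]
lid side ((0.5875784754753113, 0.13216285407543182), 0.08255202323198318) ((0.5899295210838318, 0.12992097437381744), (0.1538306623697281, 0.16004399955272675), 128.9021453857422)
win ((0.5584830045700073, -0.29697924852371216), (0.054689791053533554, 0.08638783544301987), 69.81717681884766)
mat side ((0.5367980003356934, 0.3678036630153656), 0.10506293177604675) ((0.5313206911087036, 0.3730507493019104), (0.18721401691436768, 0.20829983055591583), 129.61244201660156)
ear side [294.9512 243.1463] [291. 236.] [299. 251.] [[0.4961 0.163  0.081 ]]
```

```bash
cat >> h.py <<'E'
from scipy.spatial.transform import Rotation as Ro
def Rt(s): 
    w,x,y,z=s['ee_rot'];return Ro.from_quat([x,y,z,w])
def turn(s,yv,xv=(0,0,-1)):
    """normalised turn so tool x=xv and tool y=±yv; both options"""
    xv=np.array(xv,float);xv/=np.linalg.norm(xv)
    for sg in(1,-1):
        y=sg*np.array(yv,float);y-=xv*(y@xv);y/=np.linalg.norm(y)
        M=np.c_[xv,y,np.cross(xv,y)]
        v=(Ro.from_matrix(M)*Rt(s).inv()).as_rotvec();print('turn',sg,np.round(v/(np.pi/2),3),'deg',np.round(np.degrees(v),1))
def shift(s,p): print('shift',np.round((np.array(p)-s['eef_pos'])/.12,3))
E
python3 - <<'E'
from h import *
from plant import arm
s=arm.get_state();print(Rt(s).as_matrix().round(3),s['q'])
turn(s,(.377,.927,0));shift(s,(.493,.1655,.15))
E
```

```text
[[-0.     0.306  0.952]
 [-0.001  0.952 -0.306]
 [-1.    -0.001  0.   ]] [-1.22621811  0.6898405  -0.19453724  1.56609697  0.15728413  0.90253146
 -0.21511691]
turn 1 [ 0.001 -0.    -0.048] deg [ 0.1 -0.  -4.3]
turn -1 [0.000e+00 1.000e-03 1.952e+00] deg [0.000e+00 1.000e-01 1.757e+02]
shift [ 2.517 -3.576 -0.672]
```

Request:
{"op": "apply_moves", "data": {"dp": [[0.32, -0.45, 0], [0.64, -0.9, 0], [0.64, -0.9, 0]], "angular": [[0, 0, -0.02], [0, 0, -0.048], [0, 0, -0.048]], "hand": -1, "squeeze": 80}}

```text
t: 0.52
eef_pos: [0.272, 0.4813, 0.2303]
ee_rot: [0.694, 0.136, 0.692, -0.141]
contact_force: [0.5, 0.8, 1.4]
grip_width: 0.0854
```

Request:
{"op": "apply_moves", "data": {"dp": [[0.32, -0.45, 0], [0.64, -0.9, 0], [0.64, -0.9, 0]], "angular": [[0, 0, 0], [0, 0, 0], [0, 0, 0]]}}

```text
t: 0.9
eef_pos: [0.3513, 0.3694, 0.2301]
ee_rot: [0.694, 0.138, 0.692, -0.144]
contact_force: [0.4, 0.0, 0.1]
grip_width: 0.0853
```

Request:
{"op": "apply_moves", "data": {"dp": [[0.32, -0.45, 0], [0.64, -0.9, 0], [0.64, -0.9, 0]], "angular": [[0, 0, 0], [0, 0, 0], [0, 0, 0]]}}

```text
t: 1.27
eef_pos: [0.4305, 0.2581, 0.2299]
ee_rot: [0.694, 0.139, 0.691, -0.146]
contact_force: [-1.2, 0.5, -0.1]
grip_width: 0.0853
```

```bash
cat > look.py <<'E'
import sys
from h import *
from plant import arm
np.set_printoptions(precision=4,suppress=True)
def st():
    s=arm.get_state();print({k:np.round(s[k],4) for k in('t','eef_pos','contact_force','grip_width')});return s
def snap(n,tag):
    m=arm.camera_model(n);p,d=arm.snapshot(n)
    cv2.imwrite(f'pics/{n}{tag}.png',p[:,:,::-1]);np.savez(f'pics/{n}{tag}.npz',p=p,d=d,K=m['intrinsics'],r=m['rvec'],t=m['tvec'])
E
python3 - <<'E'
from look import *
s=st();turn(s,(.377,.927,0));shift(s,(.493,.1655,.15));print(s['q'])
snap('wrist',1)
E
```

```text
{'t': np.float64(1.275), 'eef_pos': array([0.4305, 0.2581, 0.2299]), 'contact_force': array([-1.226 ,  0.5043, -0.0714]), 'grip_width': np.float64(0.0853)}
turn 1 [0.007 0.002 0.013] deg [0.6 0.2 1.2]
turn -1 [ 0.003 -0.011 -1.987] deg [   0.3   -1.  -178.8]
shift [ 0.521 -0.772 -0.666]
[-0.503   0.5359 -0.2115  1.9287  0.1836  0.6999  0.337 ]
```

View pics/wrist1.png

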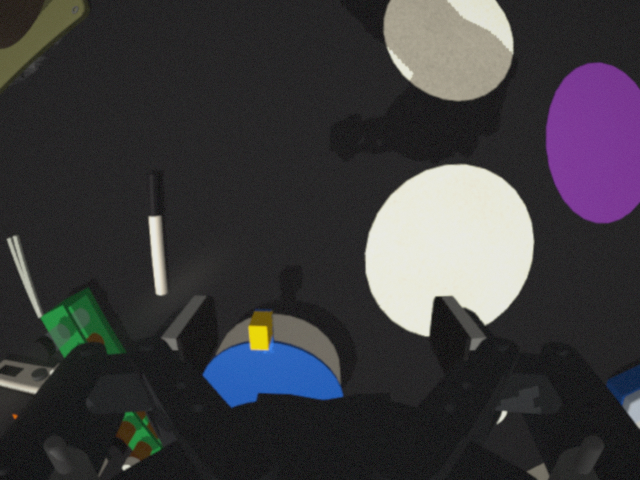

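The ear is at about (260,332) and its bright top face at (260,337). The lid is below it and the target mat at (450,250). I'll refine the position using the fisheye model.

```bash
cat >> h.py <<'E'
def fray(uv,K,R,t,h):
    uv=np.atleast_2d(uv).astype(float)
    a=(uv-[K[0,2],K[1,2]])/K[0,0];th=np.linalg.norm(a,axis=1)[:,None]
    d=np.c_[a/th*np.sin(th),np.cos(th)]@R;c=-R.T@t
    return c+d*((h-c[2])/d[:,2])[:,None]
E
python3 - <<'E'
from look import *
p,d,K,R,t=load('pics/wrist1.npz')
print('cam',-R.T@t)
hsv=cv2.cvtColor(p,cv2.COLOR_RGB2HSV);print(hsv[310:355:3,261])
m=mask(p,(20,120,200),(35,255,255),(240,300,285,360));c=big(m)
print(c.min(0),c.max(0),cv2.minAreaRect(fray(c,K,R,t,.094)[:,:2].astype(np.float32)))
m=mask(p,(0,0,120),(180,60,255),(355,155,545,345));c=big(m);c=c[(c[:,1]<280)]
print(cv2.minEnclosingCircle(fray(c,K,R,t,.002)[:,:2].astype(np.float32)),cv2.fitEllipse(fray(c,K,R,t,.002)[:,:2].astype(np.float32)))
m=mask(p,(100,150,60),(125,255,255),(190,330,360,410));c=big(m);c=c[(c[:,1]<372)]
w=fray(c,K,R,t,.065)[:,:2]
A=np.c_[2*w,np.ones(len(w))];x=np.linalg.lstsq(A,(w**2).sum(1),rcond=None)[0];print('lid',x[:2],np.sqrt(x[2]+x[:2]@x[:2]))
E
```

```text
cam [0.37   0.2856 0.371 ]
[[114  95  70]
 [ 24 229 107]
 [ 24 231 108]
 [ 23 225 110]
 [ 24 227 108]
 [ 25 222 145]
 [ 28 244 233]
 [ 27 244 233]
 [ 28 244 233]
 [ 27 244 233]
 [ 27 244 233]
 [ 27 244 233]
 [ 28 244 233]
 [ 25 141 212]
 [108 191 191]]
[249. 326.] [267. 349.] ((0.4945852756500244, 0.16773436963558197), (0.015753375366330147, 0.023234600201249123), 67.61360931396484)
((0.5320138931274414, 0.3675084412097931), 0.10015226900577545) ((0.531916618347168, 0.36752036213874817), (0.19857309758663177, 0.19884401559829712), 47.29401397705078)
lid [0.5867 0.129 ] 0.07721165129752143
```

```bash
python3 - <<'E'
from look import *
s=st();turn(s,(.382,.924,0));shift(s,(.495,.1672,.13))
E
```

```text
{'t': np.float64(1.325), 'eef_pos': array([0.4302, 0.2589, 0.23  ]), 'contact_force': array([ 0.6169, -0.3015, -0.9518]), 'grip_width': np.float64(0.0854)}
turn 1 [0.007 0.002 0.009] deg [0.6 0.2 0.8]
turn -1 [ 0.003 -0.01  -1.991] deg [   0.3   -0.9 -179.2]
shift [ 0.54  -0.764 -0.833]
```

Request:
{"op": "apply_moves", "data": {"dp": [[0.27, -0.38, -0.2], [0.54, -0.764, -0.5], [0.54, -0.764, -0.833], [0.54, -0.764, -0.833]], "angular": [[0, 0, 0], [0.007, 0.002, 0.009], [0.007, 0.002, 0.009], [0.007, 0.002, 0.009]]}}

```text
t: 1.82
eef_pos: [0.4926, 0.1686, 0.1277]
ee_rot: [0.692, 0.136, 0.696, -0.137]
contact_force: [0.1, 0.7, 0.2]
grip_width: 0.0859
```

```bash
python3 - <<'E'
from look import *
s=st();turn(s,(.382,.924,0));shift(s,(.495,.1672,.061))
E
```

```text
{'t': np.float64(1.825), 'eef_pos': array([0.4926, 0.1686, 0.1277]), 'contact_force': array([0.1266, 0.725 , 0.1806]), 'grip_width': np.float64(0.0859)}
turn 1 [ 0.    -0.004 -0.002] deg [ 0.  -0.3 -0.2]
turn -1 [0.006 0.    1.998] deg [  0.5   0.  179.8]
shift [ 0.02  -0.011 -0.556]
```

Request:
{"op": "apply_moves", "data": {"dp": [[0.02, -0.011, -0.2], [0.02, -0.011, -0.4], [0.02, -0.011, -0.55], [0.02, -0.011, -0.55], [0.02, -0.011, -0.55]], "angular": [[0, -0.004, -0.002], [0, -0.004, -0.002], [0, -0.004, -0.002], [0, -0.004, -0.002], [0, -0.004, -0.002]]}}

```text
t: 2.45
eef_pos: [0.4955, 0.1693, 0.0632]
ee_rot: [0.694, 0.138, 0.693, -0.136]
contact_force: [-0.4, -0.5, -0.2]
grip_width: 0.0855
```

```bash
python3 - <<'E'
from look import *
s=st();turn(s,(.382,.924,0));shift(s,(.495,.1672,.061));snap('wrist',2)
E
```

```text
{'t': np.float64(2.45), 'eef_pos': array([0.4955, 0.1693, 0.0632]), 'contact_force': array([-0.3641, -0.5342, -0.1506]), 'grip_width': np.float64(0.0855)}
turn 1 [-0.001  0.001 -0.001] deg [-0.1  0.1 -0.1]
turn -1 [-0.002 -0.002  1.999] deg [ -0.2  -0.2 179.9]
shift [-0.004 -0.018 -0.018]
```

View pics/wrist2.png

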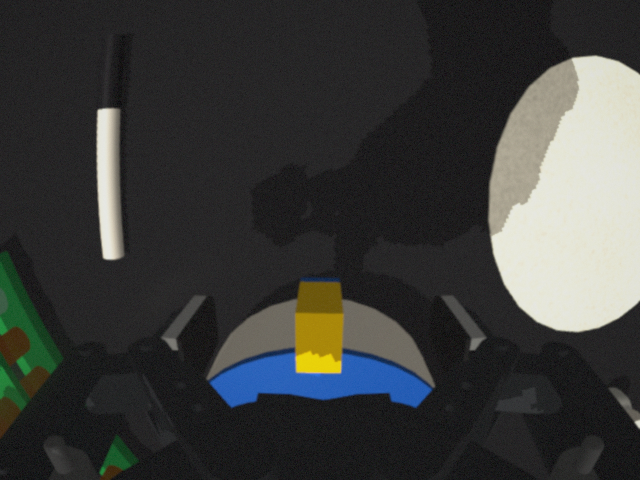

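The ear at (319,330) is centred between the pads, which are at about 205 and 440. I'll close on it.

Request:
{"op": "apply_moves", "data": {"dp": [[-0.002, -0.005, -0.01], [-0.002, -0.005, -0.01], [-0.002, -0.005, -0.01], [-0.002, -0.005, -0.01], [-0.002, -0.005, -0.01], [-0.002, -0.005, -0.01]], "angular": [[0, 0, 0], [0, 0, 0], [0, 0, 0], [0, 0, 0], [0, 0, 0], [0, 0, 0]], "hand": 1, "squeeze": 80}}

```text
t: 3.25
eef_pos: [0.4955, 0.1681, 0.062]
ee_rot: [0.694, 0.138, 0.693, -0.137]
contact_force: [-0.1, -0.3, 1.4]
grip_width: 0.0149
```

```bash
python3 - <<'E'
from look import *
s=st();turn(s,(.382,.924,0))
R0=Rt(s);P=s['eef_pos'];y=np.array([.382,.924,0]);y/=np.linalg.norm(y);x=np.array([y[1],-y[0],0])
# hinge: lid centre + 77 x, z .060
C=np.array([.495,.1672,0])+.098*x;H=C+.077*x+[0,0,.060];print(C,H)
for a in(2,4,6,8,10,12,14,16,18,19,20):
    r=Ro.from_rotvec(y*np.radians(a));Q=H+r.apply(P-H)
    print(a,np.round((Q-P)/.12,3),np.round(y*np.radians(a)/(np.pi/2),3))
E
```

```text
{'t': np.float64(3.25), 'eef_pos': array([0.4955, 0.1681, 0.062 ]), 'contact_force': array([-0.1011, -0.258 ,  1.4369]), 'grip_width': np.float64(0.0149)}
turn 1 [-0.001  0.002 -0.001] deg [-0.1  0.1 -0.1]
turn -1 [-0.002 -0.001  1.999] deg [ -0.2  -0.1 179.9]
[0.5856 0.1298 0.    ] [0.6567 0.1003 0.06  ]
2 [ 0.001 -0.001  0.051] [0.008 0.021 0.   ]
4 [ 0.004 -0.002  0.102] [0.017 0.041 0.   ]
6 [ 0.009 -0.004  0.152] [0.025 0.062 0.   ]
8 [ 0.015 -0.006  0.203] [0.034 0.082 0.   ]
10 [ 0.023 -0.01   0.253] [0.042 0.103 0.   ]
12 [ 0.033 -0.014  0.303] [0.051 0.123 0.   ]
14 [ 0.044 -0.018  0.352] [0.059 0.144 0.   ]
16 [ 0.057 -0.023  0.401] [0.068 0.164 0.   ]
18 [ 0.071 -0.029  0.45 ] [0.076 0.185 0.   ]
19 [ 0.079 -0.032  0.474] [0.081 0.195 0.   ]
20 [ 0.087 -0.036  0.498] [0.085 0.205 0.   ]
```

Request:
{"op": "apply_moves", "data": {"dp": [[0.001, 0, 0.045], [0.004, -0.002, 0.096], [0.009, -0.004, 0.147], [0.015, -0.006, 0.197], [0.023, -0.01, 0.247], [0.028, -0.012, 0.272], [0.028, -0.012, 0.272]], "angular": [[0.008, 0.021, 0], [0.017, 0.041, 0], [0.025, 0.062, 0], [0.034, 0.082, 0], [0.042, 0.103, 0], [0.047, 0.113, 0], [0.047, 0.113, 0]]}}

```text
t: 4.12
eef_pos: [0.499, 0.1664, 0.0944]
ee_rot: [0.625, 0.151, 0.756, -0.123]
contact_force: [1.1, 0.7, -1.3]
grip_width: 0.0151
```

```bash
python3 - <<'E'
from look import *
s=st();snap('side',3)
P=s['eef_pos'];y=np.array([.382,.924,0]);y/=np.linalg.norm(y)
tilt=Rt(s).as_matrix()[:,0];print('tool tilt',np.degrees(np.arccos(-tilt[2])),tilt)
P0=np.array([.4955,.1681,.062]);H=np.array([.6567,.1003,.06])
R0=Ro.from_quat([.138,.693,-.137,.694])
for a in(12,14,16,18,19,20):
    r=Ro.from_rotvec(y*np.radians(a));Q=H+r.apply(P0-H)
    print(a,np.round((Q-P)/.12,3),np.round((r*R0*Rt(s).inv()).as_rotvec()/(np.pi/2),3))
E
```

```text
{'t': np.float64(4.125), 'eef_pos': array([0.499 , 0.1664, 0.0944]), 'contact_force': array([ 1.0976,  0.6509, -1.3301]), 'grip_width': np.float64(0.0151)}
tool tilt 10.91629285814707 [-0.1739  0.0749 -0.9819]
12 [0.004 0.001 0.032] [0.004 0.011 0.   ]
14 [ 0.015 -0.004  0.082] [0.012 0.031 0.   ]
16 [ 0.028 -0.009  0.131] [0.021 0.052 0.   ]
18 [ 0.042 -0.015  0.179] [0.029 0.072 0.   ]
19 [ 0.05  -0.018  0.203] [0.033 0.083 0.   ]
20 [ 0.058 -0.022  0.227] [0.038 0.093 0.   ]
```

View pics/side3.png

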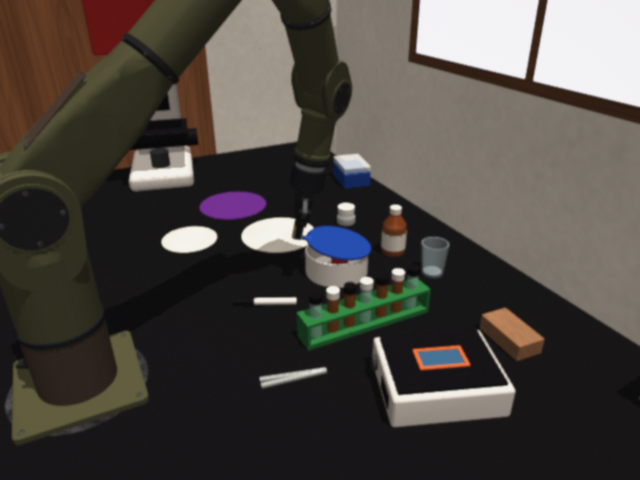

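The lid is tilting about 11° at (337,243) and hinging on its far edge, with the red grip visible underneath. I'll continue past 20°.

Request:
{"op": "apply_moves", "data": {"dp": [[0.015, -0.004, 0.078], [0.028, -0.009, 0.127], [0.042, -0.015, 0.175], [0.05, -0.018, 0.2], [0.058, -0.022, 0.224], [0.062, -0.024, 0.235], [0.062, -0.024, 0.235]], "angular": [[0.012, 0.031, 0], [0.021, 0.052, 0], [0.029, 0.072, 0], [0.033, 0.083, 0], [0.038, 0.093, 0], [0.04, 0.098, 0], [0.04, 0.098, 0]]}}

```text
t: 5.05
eef_pos: [0.5059, 0.1637, 0.1225]
ee_rot: [0.559, 0.16, 0.806, -0.11]
contact_force: [-0.8, 0.6, -1.9]
grip_width: 0.0149
```

```bash
python3 - <<'E'
from look import *
s=st();snap('side',4)
p,d,K,R,t=load('pics/side4.npz')
tilt=Rt(s).as_matrix()[:,0];print('tool tilt',np.degrees(np.arccos(-tilt[2])))
m=mask(p,(100,150,60),(125,255,255),(295,200,390,280));v,u=np.nonzero(m)
z=d[v,u];X=(np.c_[(u-K[0,2])/K[0,0],(v-K[1,2])/K[0,0],np.ones(len(u))]*z[:,None]-t)@R
X=X[z>0];c=np.median(X,0);X=X[np.linalg.norm(X-c,axis=1)<.09]
n=np.linalg.svd(X-X.mean(0))[2][2];n*=np.sign(n[2]);print('n',n,'tilt',np.degrees(np.arccos(n[2])),X[:,2].min(),X[X[:,2].argmin()],X[:,2].max())
turn(s,(.382,.924,0))
im=cv2.resize(p[180:330,240:440],(800,600));cv2.imwrite('pics/side4c.png',im[:,:,::-1])
E
```

```text
{'t': np.float64(5.05), 'eef_pos': array([0.5059, 0.1637, 0.1225]), 'contact_force': array([-0.8233,  0.6285, -1.9006]), 'grip_width': np.float64(0.0149)}
tool tilt 20.464808242343302
n [ 0.3214 -0.1364  0.9371] tilt 20.433580349868993 0.06501198724185697 [0.6331 0.0674 0.065 ] 0.12071620685229813
turn 1 [-0.088 -0.21  -0.   ] deg [ -7.9 -18.9  -0. ]
turn -1 [ 0.328 -0.137  1.968] deg [ 29.5 -12.4 177.1]
```

View pics/side4c.png

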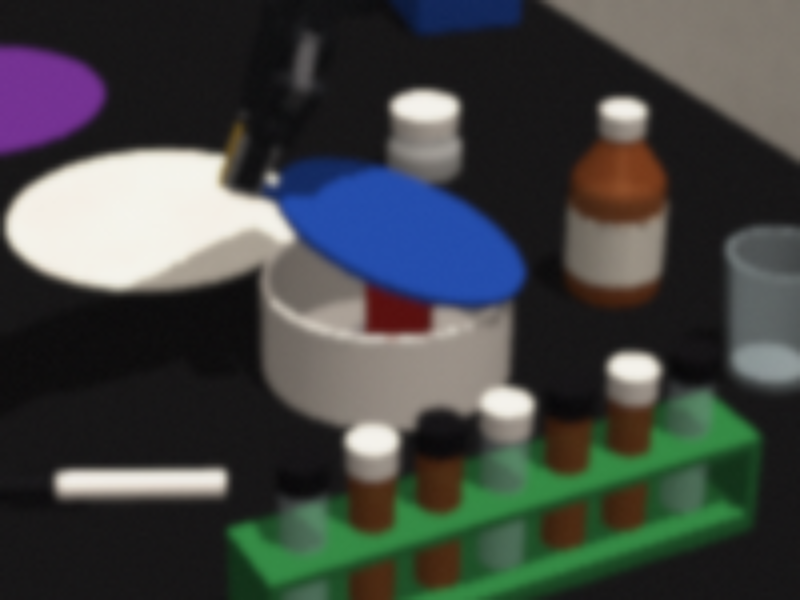

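Request:
{"op": "apply_moves", "data": {"dp": [[0, 0, 0.15], [0, 0, 0.4], [0, 0, 0.7], [0, 0, 0.85], [0, 0, 0.85], [0, 0, 0.85], [0, 0, 0.85]], "angular": [[0, 0, 0], [0, 0, 0], [-0.01, -0.03, 0], [-0.03, -0.08, 0], [-0.06, -0.15, 0], [-0.088, -0.21, 0], [-0.088, -0.21, 0]]}}

```text
t: 5.98
eef_pos: [0.5039, 0.1656, 0.2262]
ee_rot: [0.694, 0.136, 0.694, -0.136]
contact_force: [-0.1, 0.8, -2.3]
grip_width: 0.0149
```

```bash
python3 - <<'E'
from look import *
s=st();turn(s,(.382,.924,0));shift(s,(.4415,.4061,.12))
E
```

```text
{'t': np.float64(5.975), 'eef_pos': array([0.5039, 0.1656, 0.2262]), 'contact_force': array([-0.0639,  0.7624, -2.2906]), 'grip_width': np.float64(0.0149)}
turn 1 [-0.     0.    -0.003] deg [-0.   0.  -0.3]
turn -1 [-0.    -0.     1.997] deg [ -0.   -0.  179.7]
shift [-0.52   2.004 -0.885]
```

Request:
{"op": "apply_moves", "data": {"dp": [[-0.06, 0.2, 0], [-0.15, 0.55, 0], [-0.24, 0.9, 0], [-0.26, 1, 0], [-0.26, 1, 0]], "angular": [[0, 0, 0], [0, 0, 0], [0, 0, 0], [0, 0, 0], [0, 0, 0]]}}

```text
t: 6.6
eef_pos: [0.4731, 0.2857, 0.2262]
ee_rot: [0.694, 0.136, 0.694, -0.136]
contact_force: [-1.0, -1.1, -0.8]
grip_width: 0.0148
```

Request:
{"op": "apply_moves", "data": {"dp": [[-0.06, 0.2, -0.1], [-0.15, 0.55, -0.3], [-0.24, 0.9, -0.5], [-0.26, 1, -0.8], [-0.26, 1, -0.8]], "angular": [[0, 0, 0], [0, 0, 0], [0, 0, 0], [0, 0, 0], [0, 0, 0]]}}

```text
t: 7.22
eef_pos: [0.4414, 0.403, 0.1278]
ee_rot: [0.693, 0.134, 0.695, -0.138]
contact_force: [0.8, -2.2, -1.0]
grip_width: 0.015
```

```bash
python3 - <<'E'
from look import *
s=st();turn(s,(.382,.924,0));shift(s,(.4415,.4061,.010))
for n in('top','side'):
  snap(n,5)
  p,d,K,R,t=load(f'pics/{n}5.npz')
  box=(150,180,310,320) if n=='top' else (200,150,345,270)
  m=mask(p,(100,150,60),(125,255,255),box);c=big(m);m2=np.zeros_like(m);cv2.fillPoly(m2,[c.astype(int)],255);v,u=np.nonzero(m2&m)
  z=d[v,u];X=(np.c_[(u-K[0,2])/K[0,0],(v-K[1,2])/K[0,0],np.ones(len(u))]*z[:,None]-t)@R
  X=X[z>0];c0=np.median(X,0);X=X[np.abs(X[:,2]-c0[2])<.03]
  nn=np.linalg.svd(X-X.mean(0))[2][2];print(n,'normal',nn*np.sign(nn[2]),'med',c0)
  print(cv2.minEnclosingCircle(ray(c,K,R,t,c0[2])[:,:2].astype(np.float32)))
E
```

```text
{'t': np.float64(7.225), 'eef_pos': array([0.4414, 0.403 , 0.1278]), 'contact_force': array([ 0.7946, -2.1873, -0.9784]), 'grip_width': np.float64(0.015)}
turn 1 [ 0.003 -0.003 -0.003] deg [ 0.3 -0.3 -0.3]
turn -1 [0.005 0.005 1.997] deg [  0.4   0.5 179.7]
shift [ 0.001  0.026 -0.981]
top normal [0.0082 0.0077 0.9999] med [0.5386 0.3565 0.1307]
((0.5314534902572632, 0.3642098009586334), 0.07732351124286652)
side normal [ 0.0022 -0.001   1.    ] med [0.5365 0.3612 0.1338]
((0.5343551635742188, 0.3613917827606201), 0.08531733602285385)
```

View pics/top5.png

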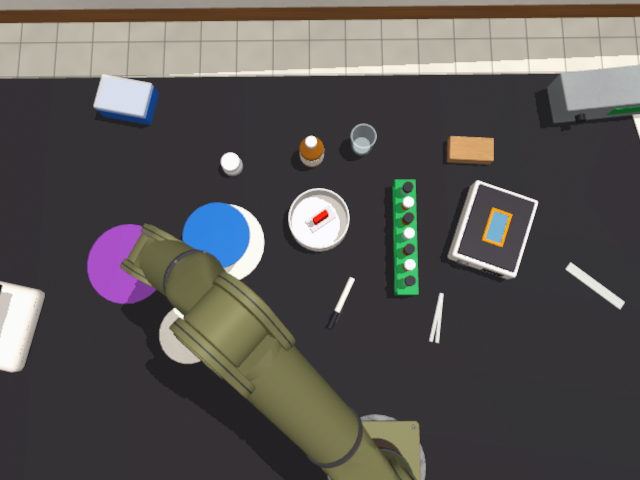

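View pics/side5.png

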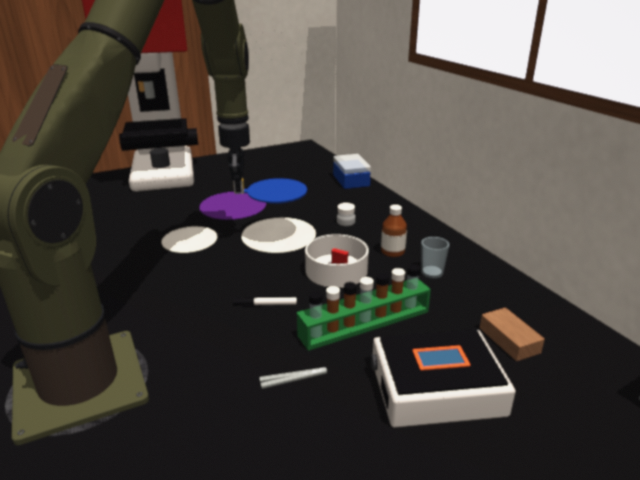

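The lid is level above the mat: the blue disc is at (217,236) in the top view with the tub open at (319,220), and its fitted normal is vertical. I'll lower it.

Request:
{"op": "apply_moves", "data": {"dp": [[0.001, 0.028, -0.2], [0.001, 0.028, -0.45], [0.001, 0.028, -0.65], [0.001, 0.028, -0.8], [0.001, 0.028, -0.86], [0.001, 0.028, -0.9], [0.001, 0.028, -0.9]], "angular": [[0.003, -0.003, -0.003], [0.003, -0.003, -0.003], [0.003, -0.003, -0.003], [0.003, -0.003, -0.003], [0.003, -0.003, -0.003], [0.003, -0.003, -0.003], [0.003, -0.003, -0.003]]}}

```text
t: 8.2
eef_pos: [0.4441, 0.4068, 0.0231]
ee_rot: [0.695, 0.14, 0.692, -0.137]
contact_force: [0.0, 0.9, -2.0]
grip_width: 0.0148
```

```bash
python3 - <<'E'
from look import *
s=st();turn(s,(.382,.924,0));shift(s,(.4415,.4061,.010))
p,d,K,R,t=load('pics/top5.npz')
m=mask(p,(0,120,80),(8,255,255),(295,195,345,245))|mask(p,(172,120,80),(180,255,255),(295,195,345,245))
c=big(m);r=ray(c,K,R,t,.055)[:,:2].astype(np.float32);print('grip',c.min(0),c.max(0),cv2.minAreaRect(r))
im=cv2.resize(p[180:260,270:370],(800,640),interpolation=0)[:600];cv2.imwrite('pics/tub5.png',im[:,:,::-1])
E
```

```text
{'t': np.float64(8.2), 'eef_pos': array([0.4441, 0.4068, 0.0231]), 'contact_force': array([ 0.0476,  0.8651, -2.0358]), 'grip_width': np.float64(0.0148)}
turn 1 [-0.002  0.003  0.002] deg [-0.2  0.3  0.1]
turn -1 [ 0.005  0.003 -1.998] deg [   0.5    0.3 -179.9]
shift [-0.022 -0.006 -0.109]
grip [313. 210.] [327. 224.] ((0.5850759744644165, 0.12473104149103165), (0.017738452181220055, 0.04015403985977173), 33.696834564208984)
```

View pics/tub5.png

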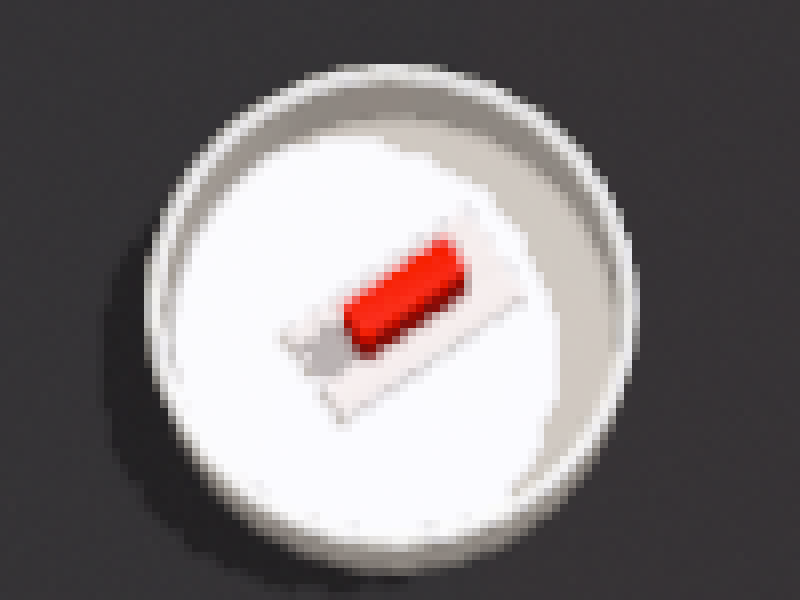

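Request:
{"op": "apply_moves", "data": {"dp": [[-0.022, -0.006, -0.04], [-0.022, -0.006, -0.08], [-0.022, -0.006, -0.109], [-0.022, -0.006, -0.109], [-0.022, -0.006, -0.109]], "angular": [[-0.002, 0.003, 0.002], [-0.002, 0.003, 0.002], [-0.002, 0.003, 0.002], [-0.002, 0.003, 0.002], [-0.002, 0.003, 0.002]]}}

```text
t: 8.82
eef_pos: [0.4415, 0.406, 0.0099]
ee_rot: [0.694, 0.138, 0.693, -0.137]
contact_force: [0.5, 0.5, -1.1]
grip_width: 0.0151
```

```bash
python3 - <<'E'
from look import *
s=st();turn(s,(.382,.924,0));shift(s,(.4415,.4061,.010))
E
```

```text
{'t': np.float64(8.825), 'eef_pos': array([0.4415, 0.406 , 0.0099]), 'contact_force': array([ 0.5158,  0.5421, -1.0638]), 'grip_width': np.float64(0.0151)}
turn 1 [-0.  0. -0.] deg [-0.  0. -0.]
turn -1 [-0.001 -0.     2.   ] deg [ -0.1  -0.  180. ]
shift [0.    0.001 0.   ]
```

Request:
{"op": "apply_moves", "data": {"dp": [[0, 0, -0.007], [0, 0, -0.014], [0, 0, -0.014]], "angular": [[0, 0, 0], [0, 0, 0], [0, 0, 0]]}}

```text
t: 9.2
eef_pos: [0.4415, 0.4061, 0.0092]
ee_rot: [0.694, 0.138, 0.693, -0.137]
contact_force: [-1.6, -1.1, 6.6]
grip_width: 0.0152
```

Request:
{"op": "apply_moves", "data": {"dp": [[0, 0, 0.004], [0, 0, 0.004], [0, 0, 0.004], [0, 0, 0.004], [0, 0, 0.004]], "angular": [[0, 0, 0], [0, 0, 0], [0, 0, 0], [0, 0, 0], [0, 0, 0]], "hand": -1}}

```text
t: 9.82
eef_pos: [0.4415, 0.4061, 0.0096]
ee_rot: [0.694, 0.138, 0.693, -0.137]
contact_force: [1.2, -0.2, 0.0]
grip_width: 0.0854
```

Request:
{"op": "apply_moves", "data": {"dp": [[0, 0, 0.15], [0, 0, 0.45], [0, 0, 0.9], [0, 0, 1], [0, 0, 1]], "angular": [[0, 0, 0], [0, 0, 0], [0, 0, 0], [0, 0, 0], [0, 0, 0]]}}

```text
t: 10.45
eef_pos: [0.442, 0.4065, 0.1311]
ee_rot: [0.694, 0.138, 0.693, -0.137]
contact_force: [0.2, -0.2, -0.6]
grip_width: 0.0857
```

```bash
python3 - <<'E'
from look import *
s=st();snap('top',6)
p,d,K,R,t=load('pics/top6.npz')
c=big(mask(p,(100,150,60),(125,255,255),(150,180,310,320)));print(cv2.minEnclosingCircle(ray(c,K,R,t,.013)[:,:2].astype(np.float32)))
shift(s,(.585,.125,.18)); turn(s,(.832,.555,0))
E
```

```text
{'t': np.float64(10.45), 'eef_pos': array([0.442 , 0.4065, 0.1311]), 'contact_force': array([ 0.1693, -0.2026, -0.5862]), 'grip_width': np.float64(0.0857)}
((0.529992938041687, 0.36619603633880615), 0.07553838193416595)
shift [ 1.192 -2.345  0.407]
turn 1 [-0.001  0.002 -0.376] deg [ -0.1   0.2 -33.9]
turn -1 [-0.003 -0.001  1.624] deg [ -0.2  -0.1 146.1]
```

View pics/top6.png

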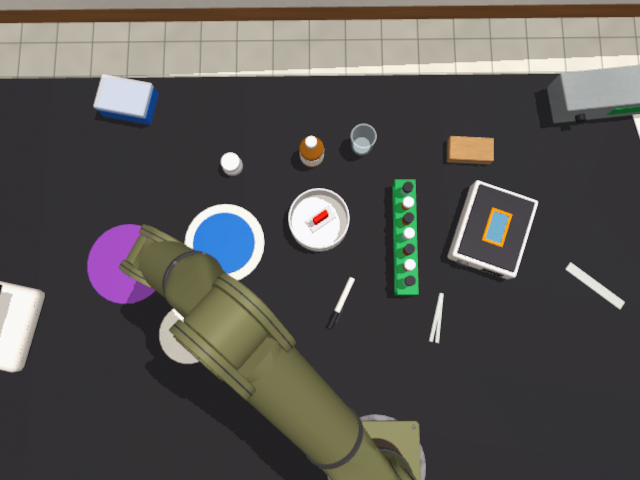

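The lid sits centred on the mat at (224,243). Next I'll move towards the carrier at (320,217).

Request:
{"op": "apply_moves", "data": {"dp": [[0.12, -0.25, 0.2], [0.25, -0.6, 0.5], [0.4, -0.9, 0.8], [0.4, -1, 0.8], [0.4, -1, 0.8]], "angular": [[0, 0, -0.05], [0, 0, -0.1], [0, 0, -0.15], [0, 0, -0.2], [0, 0, -0.2]], "hand": -1}}

```text
t: 11.12
eef_pos: [0.489, 0.2839, 0.2245]
ee_rot: [0.663, 0.244, 0.663, -0.246]
contact_force: [-0.2, 0.6, 0.4]
grip_width: 0.0855
```

Request:
{"op": "apply_moves", "data": {"dp": [[0.05, -0.3, 0], [0.1, -0.6, 0], [0.16, -0.8, 0], [0.16, -0.8, 0], [0.16, -0.8, 0]], "angular": [[0, 0, -0.05], [0, 0, -0.1], [0, 0, -0.15], [0, 0, -0.176], [0, 0, -0.176]]}}

```text
t: 11.75
eef_pos: [0.5078, 0.1899, 0.2242]
ee_rot: [0.623, 0.332, 0.624, -0.334]
contact_force: [0.0, 0.0, -0.0]
grip_width: 0.0852
```

```bash
python3 - <<'E'
from look import *
s=st();print(s['q']);turn(s,(.832,.555,0));snap('wrist',7)
E
```

```text
{'t': np.float64(11.75), 'eef_pos': array([0.5078, 0.1899, 0.2242]), 'contact_force': array([ 0.0063,  0.0032, -0.0245]), 'grip_width': np.float64(0.0852)}
[-0.3481  0.5897 -0.1537  1.8236  0.1263  0.7404  0.0201]
turn 1 [ 0.001 -0.002 -0.001] deg [ 0.1 -0.1 -0.1]
turn -1 [0.002 0.001 1.999] deg [  0.2   0.1 179.9]
```

View pics/wrist7.png

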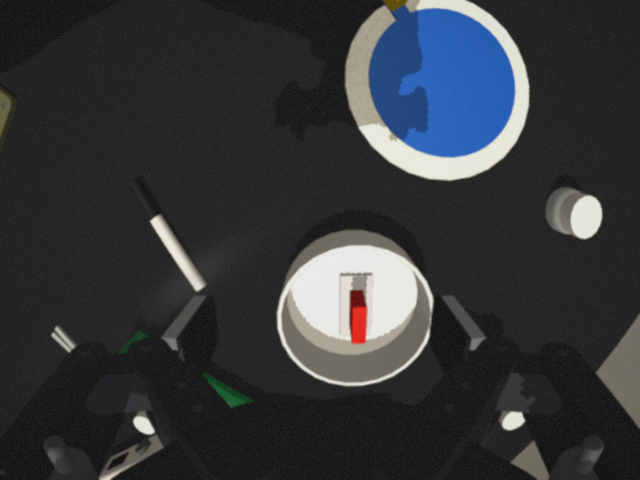

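The carrier's bright red top is at (359,325) with its foot at (356,300). Above it in the picture, the lid lies on the mat at (445,85).

```bash
python3 - <<'E'
from look import *
p,d,K,R,t=load('pics/wrist7.npz')
hsv=cv2.cvtColor(p,cv2.COLOR_RGB2HSV);print(hsv[288:346:4,359].tolist())
b=(335,280,385,350)
m=mask(p,(0,150,190),(6,255,255),b)|mask(p,(174,150,190),(180,255,255),b)
c=big(m);print(c.min(0),c.max(0));print('grip top',cv2.minAreaRect(fray(c,K,R,t,.055)[:,:2].astype(np.float32)))
c=big(mask(p,(100,120,40),(125,255,255),(350,5,530,165)));print('lid',cv2.minEnclosingCircle(fray(c,K,R,t,.013)[:,:2].astype(np.float32)))
c=big(mask(p,(0,0,120),(180,70,255),(340,0,535,185))|mask(p,(100,120,40),(125,255,255),(340,0,535,185)));c=c[c[:,1]>20];print('mat',cv2.minEnclosingCircle(fray(c,K,R,t,.002)[:,:2].astype(np.float32)))
E
```

```text
[[15, 22, 142], [2, 226, 96], [3, 202, 97], [1, 228, 96], [179, 206, 98], [2, 216, 220], [1, 219, 227], [2, 219, 226], [2, 219, 227], [1, 215, 228], [1, 216, 227], [1, 214, 226], [2, 218, 226], [2, 229, 224], [7, 71, 180]]
[352. 308.] [365. 342.]
grip top ((0.5894379615783691, 0.1268179714679718), (0.012278027832508087, 0.03649318963289261), 33.67753219604492)
lid ((0.5264224410057068, 0.36814385652542114), 0.08056116849184036)
mat ((0.5326664447784424, 0.36739781498908997), 0.10003963857889175)
```

```bash
python3 - <<'E'
from look import *
s=st();turn(s,(.832,.555,0));shift(s,(.589,.1265,.12))
E
```

```text
{'t': np.float64(11.8), 'eef_pos': array([0.5077, 0.1901, 0.2243]), 'contact_force': array([-0.0941,  0.4677, -0.4611]), 'grip_width': np.float64(0.0855)}
turn 1 [ 0.001 -0.002 -0.002] deg [ 0.1 -0.1 -0.1]
turn -1 [0.002 0.001 1.998] deg [  0.2   0.1 179.9]
shift [ 0.678 -0.53  -0.869]
```

Request:
{"op": "apply_moves", "data": {"dp": [[0.3, -0.25, -0.2], [0.6, -0.47, -0.4], [0.678, -0.53, -0.65], [0.678, -0.53, -0.869], [0.678, -0.53, -0.869]], "angular": [[0.001, -0.002, -0.001], [0.001, -0.002, -0.001], [0.001, -0.002, -0.001], [0.001, -0.002, -0.001], [0.001, -0.002, -0.001]], "hand": -0.18}}

```text
t: 12.42
eef_pos: [0.5873, 0.1278, 0.1181]
ee_rot: [0.623, 0.332, 0.625, -0.333]
contact_force: [1.0, 1.1, 0.3]
grip_width: 0.0505
```

```bash
python3 - <<'E'
from look import *
s=st();turn(s,(.832,.555,0));shift(s,(.589,.1265,.022));snap('wrist',8)
p,d,K,R,t=load('pics/wrist8.npz')
print(fray([[323,330]],K,R,t,.055))
E
```

```text
{'t': np.float64(12.425), 'eef_pos': array([0.5873, 0.1278, 0.1181]), 'contact_force': array([0.9961, 1.0835, 0.2576]), 'grip_width': np.float64(0.0505)}
turn 1 [-0.    -0.002 -0.002] deg [-0.  -0.2 -0.2]
turn -1 [ 0.004 -0.     1.998] deg [  0.3  -0.  179.8]
shift [ 0.014 -0.011 -0.801]
[[0.612  0.0901 0.055 ]]
```

View pics/wrist8.png

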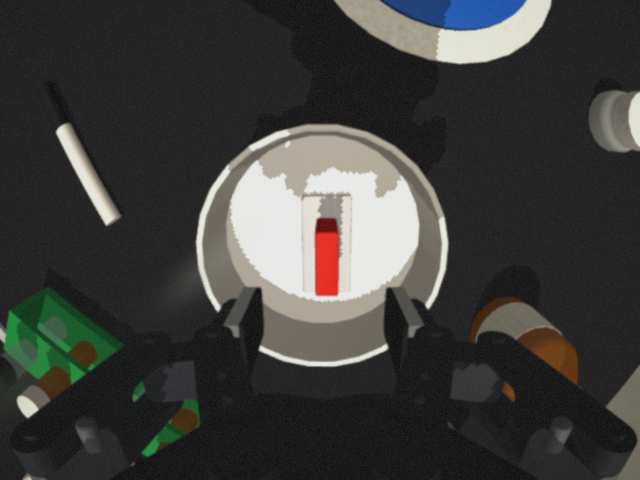

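```bash
python3 - <<'E'
from look import *
p,d,K,R,t=load('pics/wrist8.npz')
b=(300,200,350,310)
c=big(mask(p,(0,150,190),(6,255,255),b)|mask(p,(174,150,190),(180,255,255),b));print('grip top',cv2.minAreaRect(fray(c,K,R,t,.055)[:,:2].astype(np.float32)))
p,d,K,R,t=load('pics/wrist7.npz')
c=big(mask(p,(100,120,40),(125,255,255),(350,5,530,165)));w=fray(c,K,R,t,.013)[:,:2];w=w[(w@[.924,-.382])>np.array([.5,.38])@[.924,-.382]]
x=np.linalg.lstsq(np.c_[2*w,np.ones(len(w))],(w**2).sum(1),rcond=None)[0];print('lid',x[:2],np.sqrt(x[2]+x[:2]@x[:2]))
E
```

```text
grip top ((0.5895172953605652, 0.1268618404865265), (0.01258376520127058, 0.0373954176902771), 34.533447265625)
lid [0.5309 0.3671] 0.07541119364511702
```

Request:
{"op": "apply_moves", "data": {"dp": [[0.016, -0.009, -0.15], [0.016, -0.009, -0.35], [0.016, -0.009, -0.5], [0.016, -0.009, -0.65], [0.016, -0.009, -0.75], [0.016, -0.009, -0.79], [0.016, -0.009, -0.8], [0.016, -0.009, -0.8]], "angular": [[0, -0.002, 0], [0, -0.002, 0], [0, -0.002, 0], [0, -0.002, 0], [0, -0.002, 0], [0, -0.002, 0], [0, -0.002, 0], [0, -0.002, 0]]}}

```text
t: 13.48
eef_pos: [0.5907, 0.1271, 0.0241]
ee_rot: [0.625, 0.333, 0.623, -0.332]
contact_force: [0.4, -1.2, -0.9]
grip_width: 0.0504
```

```bash
python3 - <<'E'
from look import *
s=st();turn(s,(.829,.559,0));shift(s,(.5892,.1267,.021))
E
```

```text
{'t': np.float64(13.475), 'eef_pos': array([0.5907, 0.1271, 0.0241]), 'contact_force': array([ 0.3532, -1.2058, -0.8608]), 'grip_width': np.float64(0.0504)}
turn 1 [-0.001  0.002  0.001] deg [-0.1  0.2  0.1]
turn -1 [ 0.003  0.001 -1.999] deg [   0.3    0.1 -179.9]
shift [-0.013 -0.003 -0.026]
```

Request:
{"op": "apply_moves", "data": {"dp": [[-0.011, -0.004, -0.02], [-0.011, -0.004, -0.02], [-0.011, -0.004, -0.02], [-0.011, -0.004, -0.02], [-0.011, -0.004, -0.02], [-0.011, -0.004, -0.02]], "angular": [[-0.001, 0.002, 0.001], [-0.001, 0.002, 0.001], [-0.001, 0.002, 0.001], [-0.001, 0.002, 0.001], [-0.001, 0.002, 0.001], [-0.001, 0.002, 0.001]], "hand": 1, "squeeze": 80}}

```text
t: 14.22
eef_pos: [0.5896, 0.1267, 0.0219]
ee_rot: [0.624, 0.332, 0.624, -0.332]
contact_force: [0.4, -0.2, 4.3]
grip_width: 0.0135
```

```bash
python3 - <<'E'
from look import *
s=st();turn(s,(.829,.559,0));print(s['eef_pos'],s['ee_rot'])
E
```

```text
{'t': np.float64(14.225), 'eef_pos': array([0.5896, 0.1267, 0.0219]), 'contact_force': array([ 0.3643, -0.1897,  4.2918]), 'grip_width': np.float64(0.0135)}
turn 1 [-0.  0. -0.] deg [-0.  0. -0.]
turn -1 [-0. -0.  2.] deg [ -0.  -0. 180.]
[0.5896 0.1267 0.0219] [ 0.6245  0.3321  0.6242 -0.3319]
```

Request:
{"op": "apply_moves", "data": {"dp": [[0, 0, 0.08], [0, 0, 0.25], [0, 0, 0.5], [0, 0, 0.8], [0, 0, 1], [0, 0, 1]], "angular": [[0, 0, 0], [0, 0, 0], [0, 0, 0], [0, 0, 0], [0, 0, 0], [0, 0, 0]]}}

```text
t: 14.98
eef_pos: [0.5912, 0.127, 0.1449]
ee_rot: [0.626, 0.333, 0.623, -0.331]
contact_force: [-0.2, 0.2, -1.3]
grip_width: 0.0129
```

Request:
{"op": "apply_moves", "data": {"dp": [[0, 0, 0.2], [0, 0, 0.5], [0, 0, 0.65], [0, 0, 0.65]], "angular": [[0, 0, 0.03], [0, 0, 0.1], [0, 0, 0.16], [0, 0, 0.2]]}}

```text
t: 15.48
eef_pos: [0.5916, 0.1271, 0.2239]
ee_rot: [0.671, 0.232, 0.667, -0.228]
contact_force: [0.3, -0.2, -1.9]
grip_width: 0.013
```

```bash
python3 - <<'E'
from look import *
s=st();turn(s,(np.cos(np.radians(69.9)),np.sin(np.radians(69.9)),0));print(s['eef_pos'],s['q']);snap('side',9)
shift(s,(.556,-.297,.22))
E
```

```text
{'t': np.float64(15.475), 'eef_pos': array([0.5916, 0.1271, 0.2239]), 'contact_force': array([ 0.3189, -0.1829, -1.9195]), 'grip_width': np.float64(0.013)}
turn 1 [-0.003  0.004  0.198] deg [-0.3  0.3 17.8]
turn -1 [ 0.005  0.004 -1.802] deg [   0.5    0.4 -162.2]
[0.5916 0.1271 0.2239] [-0.1355  0.6724 -0.2652  1.642   0.2178  0.8488  0.4205]
shift [-0.296 -3.534 -0.032]
```

View pics/side9.png

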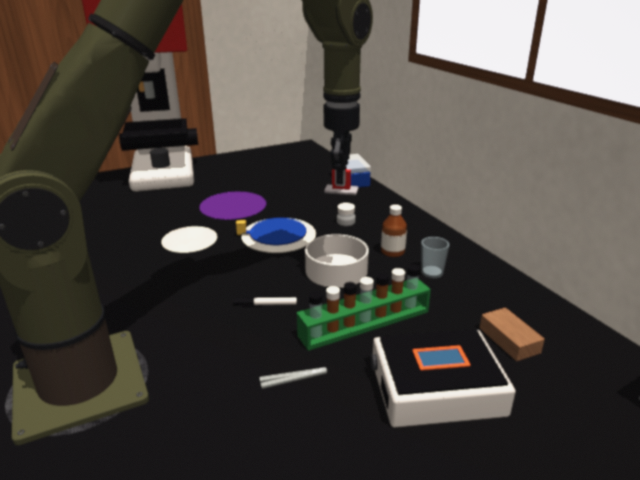

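The carrier is held at (341,183) above the empty tub at (337,258), and the lid lies on the mat at (278,233). I'll carry it over the rack.

Request:
{"op": "apply_moves", "data": {"dp": [[-0.02, -0.25, 0], [-0.05, -0.6, 0], [-0.08, -0.95, 0], [-0.08, -1, 0], [-0.08, -1, 0]], "angular": [[0, 0, 0.05], [0, 0, 0.1], [0, 0, 0.15], [0, 0, 0.198], [-0.003, 0.004, 0.198]]}}

```text
t: 16.15
eef_pos: [0.5805, 0.0054, 0.222]
ee_rot: [0.695, 0.123, 0.698, -0.125]
contact_force: [-0.7, 0.8, -1.5]
grip_width: 0.013
```

Request:
{"op": "apply_moves", "data": {"dp": [[-0.02, -0.25, 0], [-0.05, -0.6, 0], [-0.08, -0.95, 0], [-0.08, -1, 0], [-0.08, -1, 0]], "angular": [[0, 0, 0], [0, 0, 0], [0, 0, 0], [0, 0, 0], [0, 0, 0]]}}

```text
t: 16.77
eef_pos: [0.571, -0.1133, 0.2217]
ee_rot: [0.695, 0.123, 0.698, -0.125]
contact_force: [1.5, 0.7, -1.6]
grip_width: 0.0132
```

```bash
python3 - <<'E'
from look import *
s=st();turn(s,(np.cos(np.radians(69.9)),np.sin(np.radians(69.9)),0));shift(s,(.556,-.297,.20));snap('wrist',10)
E
```

```text
{'t': np.float64(16.775), 'eef_pos': array([ 0.571 , -0.1133,  0.2217]), 'contact_force': array([ 1.4843,  0.6924, -1.6304]), 'grip_width': np.float64(0.0132)}
turn 1 [ 0.    -0.003  0.001] deg [ 0.  -0.3  0.1]
turn -1 [-0.005 -0.001 -1.999] deg [  -0.4   -0.1 -179.9]
shift [-0.125 -1.531 -0.181]
```

View pics/wrist10.png

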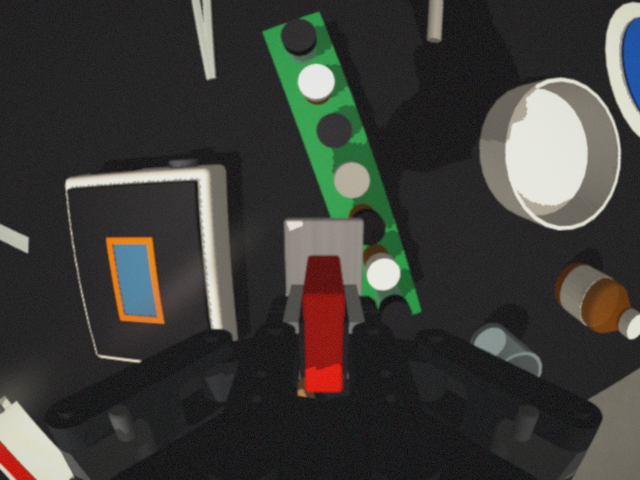

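The window is at (135,280), and the held carrier's foot front edge runs from (285,220) to (362,220). I'll measure both from this view.

```bash
python3 - <<'E'
from look import *
s=arm.get_state()
p,d,K,R,t=load('pics/wrist10.npz')
c=big(mask(p,(5,150,120),(20,255,255),(95,225,175,335)));w=fray(c,K,R,t,.07)[:,:2].astype(np.float32);print('win',cv2.minAreaRect(w))
bx=cv2.boxPoints(cv2.minAreaRect(w));
# foot: front edge corners
h=s['eef_pos'][2]-.0169+.006
g=cv2.cvtColor(p,cv2.COLOR_RGB2GRAY).astype(int)
for v in(230,250,270):print(v,[u for u in range(275,375) if abs(g[v,u+1]-g[v,u-1])>25])
for u in(295,320,350):print(u,[v for v in range(205,235) if abs(g[v+1,u]-g[v-1,u])>25])
y=np.array([np.cos(np.radians(69.9)),np.sin(np.radians(69.9))]);x=np.array([y[1],-y[0]])
uv=[[285.5,230],[362,230],[285,250],[362,250],[320,219]]
for q,f in zip(fray(uv,K,R,t,h),uv):print(f,'x',(q[:2]-s['eef_pos'][:2])@x,'y',(q[:2]-s['eef_pos'][:2])@y)
E
```

```text
win ((0.5563800930976868, -0.2955300509929657), (0.051749374717473984, 0.08474847674369812), 69.798095703125)
230 [283, 284, 285, 288, 289, 362, 363, 364]
250 [283, 284, 285, 362, 363, 364, 365]
270 [284, 285, 286, 304, 305, 306, 307, 340, 341, 342, 366, 367, 368]
295 [217, 218, 219, 220, 221, 222, 227, 228, 229]
320 [217, 218, 219, 220, 221]
350 [218, 219, 220, 221]
[285.5, 230] x -0.03017740082071142 y -0.01696236285443075
[362, 230] x -0.030139438393328638 y 0.01534077999595996
[285, 250] x -0.02140091276217852 y -0.017416697850982894
[362, 250] x -0.02136575268530373 y 0.01555347683841553
[320, 219] x -0.03485714155129557 y -0.0023689030886487245
```

Request:
{"op": "apply_moves", "data": {"dp": [[-0.03, -0.25, 0], [-0.06, -0.55, 0], [-0.09, -0.75, -0.02], [-0.09, -0.8, -0.05], [-0.09, -0.8, -0.05]], "angular": [[0, 0, 0], [0, -0.003, 0], [0, -0.003, 0], [0, -0.003, 0], [0, -0.003, 0]]}}

```text
t: 17.45
eef_pos: [0.5607, -0.2062, 0.2155]
ee_rot: [0.696, 0.123, 0.696, -0.122]
contact_force: [-0.0, -0.3, -1.3]
grip_width: 0.0129
```

```bash
python3 - <<'E'
from look import *
s=st();turn(s,(np.cos(np.radians(69.8)),np.sin(np.radians(69.8)),0));shift(s,(.5564,-.2957,.14));snap('wrist',11)
p,d,K,R,t=load('pics/wrist11.npz')
c=big(mask(p,(5,150,120),(20,255,255),(100,150,400,400)));w=fray(c,K,R,t,.07)[:,:2].astype(np.float32);print(c.min(0),c.max(0),'win',cv2.minAreaRect(w))
E
```

```text
{'t': np.float64(17.45), 'eef_pos': array([ 0.5607, -0.2062,  0.2155]), 'contact_force': array([-0.0185, -0.3094, -1.3289]), 'grip_width': np.float64(0.0129)}
turn 1 [-0.001  0.    -0.002] deg [-0.1  0.  -0.2]
turn -1 [-0.    -0.001  1.998] deg [ -0.   -0.1 179.8]
shift [-0.036 -0.746 -0.629]
[188. 210.] [252. 307.] win ((0.555939257144928, -0.2956942915916443), (0.051484230905771255, 0.08547266572713852), 70.05260467529297)
```

View pics/wrist11.png

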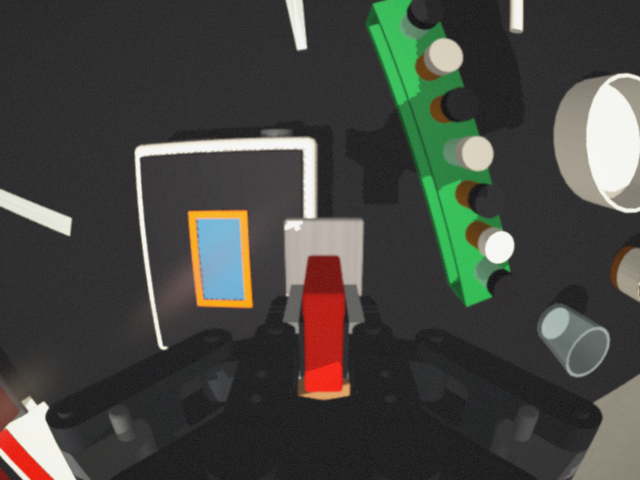

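The window is consistently at (.556,-.2957), at pixel (220,258). I'll move over it at a safe height, then lower.

Request:
{"op": "apply_moves", "data": {"dp": [[-0.01, -0.25, 0], [-0.025, -0.55, -0.05], [-0.036, -0.746, -0.2], [-0.036, -0.746, -0.4], [-0.036, -0.746, -0.6], [-0.036, -0.746, -0.65], [-0.036, -0.746, -0.65]], "angular": [[0, 0, 0], [0, 0, 0], [0, 0, 0], [0, 0, 0], [0, 0, 0], [0, 0, 0], [0, 0, 0]]}}

```text
t: 18.38
eef_pos: [0.5568, -0.2942, 0.1374]
ee_rot: [0.696, 0.123, 0.697, -0.121]
contact_force: [1.0, 0.3, -1.0]
grip_width: 0.013
```

```bash
python3 - <<'E'
from look import *
s=st();turn(s,(np.cos(np.radians(70)),np.sin(np.radians(70)),0));shift(s,(.5562,-.2957,.0949));snap('side',12);snap('wrist',12)
p,d,K,R,t=load('pics/side12.npz')
cv2.imwrite('pics/side12c.png',cv2.resize(p[260:440,340:540],(800,600))[:,:,::-1] if 0 else cv2.resize(p[270:420,350:550],(800,600))[:,:,::-1])
E
```

```text
{'t': np.float64(18.375), 'eef_pos': array([ 0.5568, -0.2942,  0.1374]), 'contact_force': array([ 0.9995,  0.2748, -0.9605]), 'grip_width': np.float64(0.013)}
turn 1 [-0.002 -0.    -0.001] deg [-0.2 -0.  -0.1]
turn -1 [ 0.    -0.003  1.999] deg [  0.   -0.2 179.9]
shift [-0.005 -0.013 -0.354]
```

View pics/side12c.png

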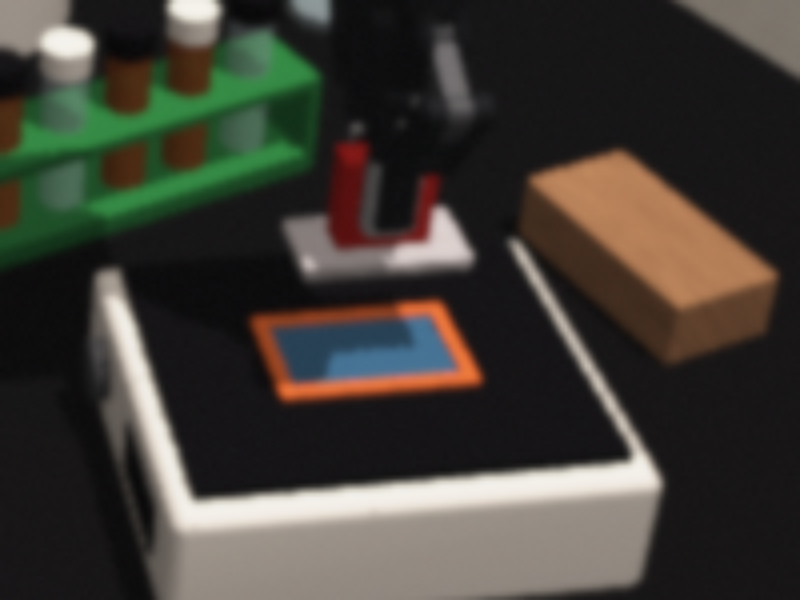

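View pics/wrist12.png

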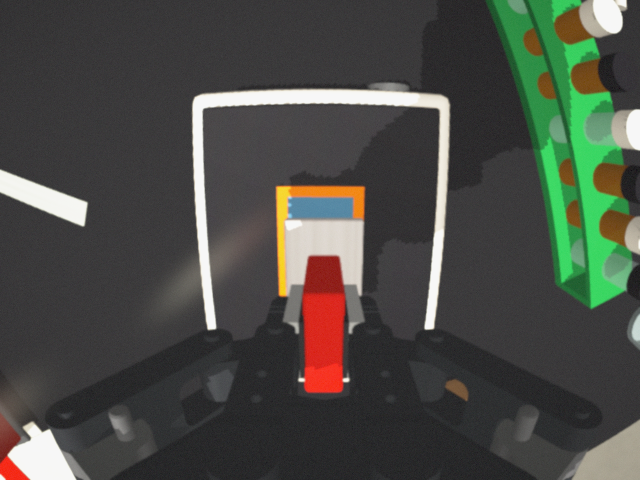

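The carrier is aligned over the window. In the wrist view the frame's top edge runs from 277 to 364, and the foot's edge from 285 to 362. I'll lower it.

Request:
{"op": "apply_moves", "data": {"dp": [[-0.005, -0.013, -0.08], [-0.005, -0.013, -0.16], [-0.005, -0.013, -0.23], [-0.005, -0.013, -0.28], [-0.005, -0.013, -0.28], [-0.005, -0.013, -0.28]], "angular": [[-0.002, 0, -0.001], [-0.002, 0, -0.001], [-0.002, 0, -0.001], [-0.002, 0, -0.001], [-0.002, 0, -0.001], [-0.002, 0, -0.001]]}}

```text
t: 19.23
eef_pos: [0.5571, -0.2965, 0.1051]
ee_rot: [0.697, 0.122, 0.695, -0.123]
contact_force: [0.4, 0.1, -0.9]
grip_width: 0.013
```

```bash
python3 - <<'E'
from look import *
s=st();turn(s,(np.cos(np.radians(70)),np.sin(np.radians(70)),0));shift(s,(.5562,-.2957,.0949));snap('wrist',13)
p,d,K,R,t=load('pics/wrist13.npz')
hsv=cv2.cvtColor(p,cv2.COLOR_RGB2HSV)
m=cv2.inRange(hsv,(5,150,120),(28,255,255));m[:150]=0;m[225:]=0
v,u=np.nonzero(m);print(u.min(),u.max(),v.min(),v.max())
for vv in(v.min()+3,v.min()+6):
  uu=np.nonzero(m[vv,250:400])[0]+250;print(vv,uu.min(),uu.max(),fray([[uu.min()-.5,vv],[uu.max()+.5,vv]],K,R,t,.07))
y=np.array([np.cos(np.radians(70)),np.sin(np.radians(70))]);x=np.array([y[1],-y[0]]);P=s['eef_pos'][:2]
uu=np.nonzero(m[v.min()+4,250:400])[0]+250
q=fray([[uu.min()-.5,v.min()+4],[uu.max()+.5,v.min()+4],[320,v.min()-.5]],K,R,t,.07)[:,:2]-P
print('frame edges rel TCP: y',q[:2]@y,'x edge (want -.042)',q[2]@x)
E
```

```text
{'t': np.float64(19.225), 'eef_pos': array([ 0.5571, -0.2965,  0.1051]), 'contact_force': array([ 0.4245,  0.1419, -0.8553]), 'grip_width': np.float64(0.013)}
turn 1 [ 0.001  0.002 -0.   ] deg [ 0.1  0.1 -0. ]
turn -1 [-0.002  0.002  2.   ] deg [ -0.2   0.2 180. ]
shift [-0.008  0.006 -0.085]
271 639 164 224Traceback (most recent call last):
  File "<stdin>", line 8, in <module>
    return umr_minimum(a, axis, None, out, keepdims, initial, where)
ValueError: zero-size array to reduction operation minimum which has no identity
```

View pics/wrist13.png

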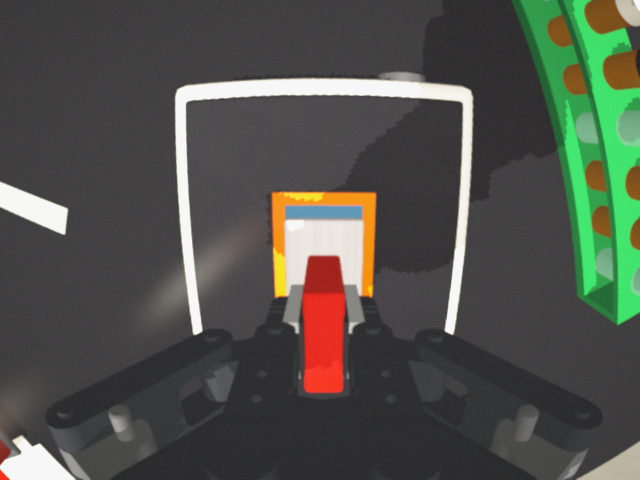

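The carrier's foot sits inside the frame, whose edges are at 271 and 376 with its top at 193. The deck surrounds it evenly. I'll make the final descent.

Request:
{"op": "apply_moves", "data": {"dp": [[-0.007, 0.005, -0.03], [-0.007, 0.005, -0.06], [-0.007, 0.005, -0.083], [-0.007, 0.005, -0.083], [-0.007, 0.005, -0.083], [-0.007, 0.005, -0.083]], "angular": [[0.001, 0.002, 0], [0.001, 0.002, 0], [0.001, 0.002, 0], [0.001, 0.002, 0], [0.001, 0.002, 0], [0.001, 0.002, 0]]}}

```text
t: 20.02
eef_pos: [0.5564, -0.2959, 0.0954]
ee_rot: [0.696, 0.123, 0.696, -0.123]
contact_force: [0.4, -0.0, -0.9]
grip_width: 0.0133
```

```bash
python3 - <<'E'
from look import *
s=st();turn(s,(np.cos(np.radians(70)),np.sin(np.radians(70)),0));shift(s,(.5562,-.2957,.0949));snap('wrist',14);snap('side',14)
p,d,K,R,t=load('pics/wrist14.npz')
hsv=cv2.cvtColor(p,cv2.COLOR_RGB2HSV)
m=cv2.inRange(hsv,(5,150,120),(28,255,255));q=np.zeros_like(m);q[170:225,250:400]=m[170:225,250:400];c=big(q)
y=np.array([np.cos(np.radians(70)),np.sin(np.radians(70))]);x=np.array([y[1],-y[0]]);P=s['eef_pos'][:2]
w=fray(c,K,R,t,.07)[:,:2]-P
print('frame edges rel TCP: y',(w@y).min(),(w@y).max(),'x edge (want -.042)',(w@x).min())
g=cv2.cvtColor(p,cv2.COLOR_RGB2GRAY).astype(int)
for v in(235,245,255):print([u for u in range(275,375) if abs(g[v,u+1]-g[v,u-1])>20])
p=cv2.imread('pics/side14.png');cv2.imwrite('pics/side14c.png',cv2.resize(p[300:390,390:510],(800,600),interpolation=cv2.INTER_CUBIC))
E
```

```text
{'t': np.float64(20.025), 'eef_pos': array([ 0.5564, -0.2959,  0.0954]), 'contact_force': array([ 0.4019, -0.0321, -0.9311]), 'grip_width': np.float64(0.0133)}
turn 1 [ 0. -0. -0.] deg [ 0. -0. -0.]
turn -1 [0. 0. 2.] deg [  0.   0. 180.]
shift [-0.002  0.002 -0.004]
frame edges rel TCP: y -0.02549078421925646 0.02502643166821334 x edge (want -.042) -0.04285221169027316
[284, 285, 362, 363]
[284, 285, 286, 361, 362, 363]
[284, 285, 286, 308, 309, 310, 336, 337, 338, 339, 361, 362, 363]
```

View pics/side14c.png

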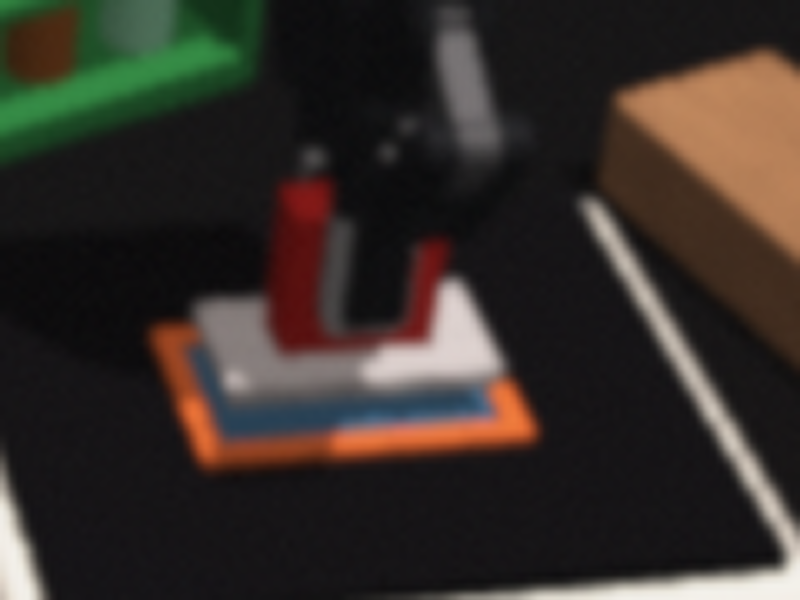

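View pics/wrist14.png

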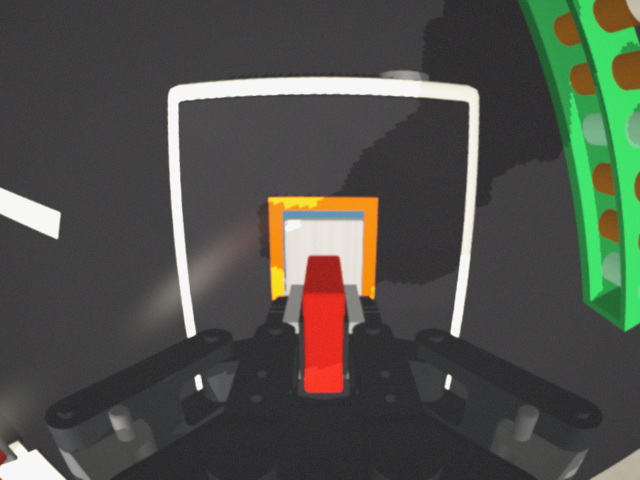

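```bash
python3 - <<'E'
from look import *
p,d,K,R,t=load('pics/side14.npz')
def z(u,v):
    Z=d[v,u];return ((np.array([(u-K[0,2])/K[0,0],(v-K[1,2])/K[0,0],1])*Z-t)@R).round(4)
s=120/800;sy=90/600
for n,(a,b) in dict(foot1=(240,340),foot2=(460,350),foot3=(300,370),frameL=(190,400),frameB=(300,450),frameB2=(450,438)).items():
    u,v=int(390+a*s),int(300+b*sy);print(n,u,v,z(u,v))
p,d,K,R,t=load('pics/wrist14.npz')
for u,v in((300,245),(350,245),(320,203),(275,245)):
    a=np.array([(u-K[0,2]),(v-K[1,2])])/K[0,0];th=np.hypot(*a);r=np.r_[a/th*np.tan(th),1]*d[v,u];print('wrist',u,v,((r-t)@R).round(4))
s=st();print(abs(s['dq']).max())
E
```

```text
foot1 426 351 [ 0.5339 -0.2875  0.0847]
foot2 459 352 [ 0.5806 -0.3152  0.0855]
foot3 435 355 [ 0.5415 -0.3019  0.0842]
frameL 418 360 [ 0.5201 -0.2862  0.0697]
frameB 435 367 [ 0.5342 -0.3137  0.0706]
frameB2 457 365 [ 0.57   -0.3257  0.0699]
wrist 300 245 [ 0.531  -0.2973  0.0833]
wrist 350 245 [ 0.5384 -0.2772  0.0831]
wrist 320 203 [ 0.5189 -0.2839  0.0691]
wrist 275 245 [ 0.5302 -0.3105  0.0696]
{'t': np.float64(20.125), 'eef_pos': array([ 0.5564, -0.2959,  0.0954]), 'contact_force': array([-0.4225, -0.6251, -0.8157]), 'grip_width': np.float64(0.0131)}
0.0014681245353784609
```

The gap measures about 8.0–8.5 mm, and the carrier is centred, level and still. I'll take a last top view of the lid and hand in.

```bash
python3 - <<'E'
from look import *
snap('top',15);p,d,K,R,t=load('pics/top15.npz')
c=big(mask(p,(100,150,60),(125,255,255),(150,180,280,320)));print(cv2.fitEllipse(ray(c,K,R,t,.013)[:,:2].astype(np.float32)))
st();print(arm.hand_in())
E
```

```text
((0.5294784903526306, 0.36633428931236267), (0.1477706879377365, 0.1503785252571106), 63.97610092163086)
{'t': np.float64(20.175), 'eef_pos': array([ 0.5564, -0.2959,  0.0954]), 'contact_force': array([-0.7943, -0.7128, -1.4087]), 'grip_width': np.float64(0.013)}
the job is handed in; nothing more can be done
None
```

View pics/top15.png

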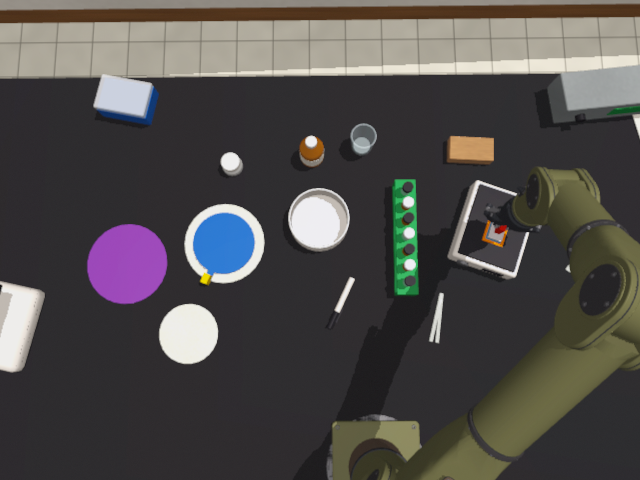

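The job is handed in at 20.2 s, with the carrier held about 8 mm above the window and the lid on the larger white mat. The final top view shows the lid at (224,243), the tub empty at (319,220) and the carrier over the window at (497,230).

- **Lid:** I tipped it by the ear on its far rim to 20.4°, measured from the depth image with the far edge still at rim height. I then lifted it off, levelled it and laid it blue side up. Its centre is 1–2 mm from the mat's, by both the wrist and top views.
- **Carrier:** I took it out by the red grip and carried it over the rack with its underside about 0.1 m above the vial caps.
    - **Centring:** the hold is within about 1 mm of the window centre, with the tool level and its turn matching the measured window to about 0.1°.
    - **Gap:** it came out at 8.5 mm from the arm's pose, about 8.5 mm from the side depth and 7.9 mm from the wrist depth.
    - **Contact:** the arm was still, and the force showed only the carrier's weight.
- **Other things:** none of the bystanders has visibly moved in the final top view. I did not measure them.

**Disagreements:** the calibration spread between cameras was up to about 4 mm for the window's position. I relied on the wrist camera, which agreed with where the arm actually gripped the ear and the carrier. No check failed.

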